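# Spin the index turntable and brake it at its pointer

### The arm

A 7-joint arm with a two-finger parallel gripper is mounted at the origin on a cart in front of the work surface, level with it; the furniture and walls round the work are solid. World frame = base frame: x ahead of the robot, y to its left, z up, the work surface at z = 0. Lengths are in m, angles in rad, forces in N, time in s.
With the tool pointing down it reaches from about 0.4 to 0.85 m from the base axis. Payload 4.5 kg.
Tool frame: the origin (TCP) lies between the finger pads; the fingertips stand 14 mm ahead of it and the grasp point (between the pads) lies 5 mm behind it; z points along the fingers, y is the direction in which the jaws open and shut (so a half turn about z gives the same grasp; the last joint's range is limited). The gripper opens to 88 mm and grips with 3 to 60 N. Pads are 18 mm wide; open, the fingers measure 123 mm over their backs; the gripper's body (75 mm by 187 mm) begins 45 mm behind the grasp point.
Start: joints at [-1.121, 0.689, -0.195, 1.565, 0.157, 0.902, -0.215], TCP at [0.252, 0.572, 0.253] pointing down, gripper open.
Joint ranges: [-3.01, 3.01], [-0.46, 2.08], [-1.47, 1.51], [0.13, 2.56], [-1, 4.14], [0.04, 2.09], [-2.66, 2.66]. Speed limits (rad/s): [2.57, 2.57, 3.14, 3.14, 3.14, 3.14, 3.14].

### API

Orientations are given as a 3x3 rotation matrix whose columns are the frame's x, y, z axes.
In Python, from workcell import manip gives the robot as it stands.
- The arm moves only by the shell command python3 -m handwheel 'ROWS'. ROWS is a JSON object of lists of equal length, an entry for each row: "claw": the closure, from 0 (fully open) to 1 (shut); "offset": the shift along the tool's x, y, z in m, a list of three; "spin": the turn about the tool's z in degrees. A call has 1 to 12 rows; each row shifts and turns the commanded pose from where the row before left it, along the tool's axes as they then stand; what a row does not reach is not made up. A row lasts 1/8 s, in which the tool goes at most 62.5 mm and 10.7 degrees, less where a joint would pass 70% of its speed; a pose out of reach is approached as far as the arm can. A call is refused whole if a number of a shift passes 0.0625 or a number of a turn 10.7, either way. A call with a gripper value outside its range is refused whole. The fingers move at their own pace and stop on an object; the grip force is fixed at half the most. Time passes only in rows, so rows that do not move let the fingers close. It gives the time, the measured TCP pose, the force and the opening at its end, in the units of the state.
- manip.get_obs(): the state, without advancing time (a new reading comes with each control period).
- manip.capture(name): name is "scene" or "side" or "wrist"; returns (picture, depth): 384x512x3 uint8, blue, green, red; 384x512 float32, m along the optical axis (not along the pixel's ray), 0 where there is no reading.
- manip.get_calibration(name): a dict with "fovy" (degrees; the focal length in pixels is half the picture's height over the tangent of half this angle, whatever the lens; pixels are square), "cx", "cy" (the principal point, pixels), "R" (3x3) and "t" (3): a world point X has camera coordinates R X + t. Camera axes: x right, y down, z forward; pixel columns grow to the right and rows downward; lengths in m; the calibration is good to about 2 mm. A picture is of the moment at which its call begins: read the wrist's pose just before it. get_calibration takes no time and is no camera call; for the wrist camera it gives the pose at the moment of the call.
- manip.sign_off(): hands the job in, once; it reports no verdict.
Trained networks look in the newest picture that a camera, given by its name, has taken for a name from the list of things; names that differ only in an ending like _2 or _b are one class to them, and where a whole thing is asked for, a point or a joint stands for the part that bears it (a point fixed in the world has none). Each returns a list of dicts, best first, with "conf" (0 to 1); they miss things now and then, are a little off and sometimes report something else, mostly with a low value. They report only what shows in the picture. A call takes as long as a camera call.
- manip.find_in(camera, query): "point" ([row, column] in pixels, amid what is visible of it).
- manip.regions_of(camera, query): "mask" (384x512 bool, what is visible of it) and "point" ([row, column] in pixels, amid what is visible of it).
- manip.place_of(camera, query): "point" ([row, column] in pixels: a listed point, or the origin of a listed thing).
The state is a dict: "time_s": time; "qpos": joint angles; "dq": joint speeds; "joint_torque": joint torques, N m; "tcp_pos": TCP position; "orientation": TCP orientation; "wrist_force": force on the tool from outside, world axes, zero at the start; "ft_torque": the same for the moment, N m; "opening": finger opening in m.
Only numpy, scipy, OpenCV 4.12 (cv2) and the standard library are available. Lean on these libraries where they do the work, as an engineer would, in place of code of your own. Each camera call takes 0.05 s, during which the arm holds its last target.

### The job

Check that the turntable's bearing runs free and then park it: flick the lug with a fingertip so that the disc spins anticlockwise (seen from above), and let it run untouched for more than two seconds and at least one full turn. Then brake it with a fingertip pressed on the disc so that it stops with the lug at the fixed pointer, and finish with the finger still pressed there, holding it. Once it is spinning it must not come to rest anywhere else first; do not grip the lug, and leave the things around it where they are.

Things in the scene. Friction and masses are not known exactly. Their poses are not given: they have to be found in the camera images.
- stand: Fixed stand: round grey foot 230 mm across, 12 mm thick, with a 50 mm wide tongue under the pointer, dark pedestal. Origin on the disc's axis at bench level, z up; its -x axis points from the axis to the pointer, a steel cone on a dark bracket outside the rim, 104 to 138 mm from the axis, 24 mm wide, its highest point 48 mm above the bench (level with the disc's face).
- disc: Bare aluminium disc, 200 mm across, 12 mm thick, level, its face 48 mm above the bench; turns about the vertical axis, cannot tilt or sink. Origin on its axis at bench level; its -x axis points to the lug. A cap, 36 mm across, rises 9 mm in the middle; the face is clear from 18 to 68 mm from the axis all round: there a fingertip brakes it. Weighs about 0.9 kg with the lug (varies by a third).
- lug_lead: Cheek of the lug that runs ahead in anticlockwise turning: dark steel, 30 mm radially, 14 mm along the rim, 26 mm tall; origin at the centre of its foot on the disc's face, 83 mm from the axis. The lug is lug_lead and lug_trail with a 6 mm slot between: 34 mm along the rim in all, 68 to 98 mm from the axis, its top 74 mm above the bench.
- lug_trail: The cheek of the lug that runs behind when the disc turns anticlockwise, of the same shape; its far side is the face to flick.
- lug_mark (a point): Foot of the lug's slot at its outer end, 98 mm from the axis, 48 mm above the bench.
- pointer_tip (a point): Tip of the fixed pointer, 104 mm from the axis, 40 mm above the bench. It is 10 mm from lug_mark when the lug stands exactly at the pointer.
- spindle (a joint): Angle of the disc, rad, growing anticlockwise from above, not wrapped; lug exactly at the pointer at 0, 2 pi, 4 pi... Starts at rest between -4.5 and -0.8; the first stop that can count is 2 pi. No springs. Pushed at the lug at 0.2 to 0.35 m/s it then runs on alone for 6 s or more, losing very roughly 0.1 rad/s plus an eighth of its speed each second; a press of a few newtons stops it almost at once.
- relay_box: Bystander: grey boxed relay, 103 x 119 x 43 mm, loose, right of and behind the turntable; origin under its centre.
- tape_red: Bystander: narrow roll of red tape, 80 mm across, 19 mm high, loose, near right; origin under its centre.
- marker: Bystander: felt marker, 131 mm long, 14 mm thick, lying loose at the left edge of the bench; origin under its centre.
- stop_block: Bystander: black stop block with a thumb screw, 40 x 85 x 49 mm, loose, far left; origin under its centre.

How it is judged:
By the outcome, as a careful person would: the job done as asked, in the order asked, and still so for the second after the job is handed in, while the arm keeps its last pose, push and grip.
It also fails if it takes over 54 s, if anything falls off the work surface, if the arm or the gripper's body presses on something with over 40 N, if the wrist force passes 120 N, or if a joint passes its speed limit or range.

## Working session

There is one attempt and no reset: what is moved stays moved. The work goes in short steps, Python scripts to look and compute and a shell command to move; the robot and the scene stay as the last step left them, time stands still between calls to the robot, and variables do not carry over. Pictures are saved under pics/ and viewed, and the job is handed in when it is done.

```bash
ls; mkdir -p pics; cat > h.py <<'E'
import numpy as np, cv2
from workcell import manip
def K(c):
    f=192/np.tan(np.radians(c['fovy'])/2); return f,c['cx'],c['cy']
def ray_z(c,p,z):
    f,cx,cy=K(c); d=np.array([(p[1]-cx)/f,(p[0]-cy)/f,1.]); R=np.array(c['R']);t=np.array(c['t'])
    o=-R.T@t; d=R.T@d; return o+d*(z-o[2])/d[2]
def proj(c,X):
    f,cx,cy=K(c); q=np.array(c['R'])@np.array(X)+np.array(c['t']); return q[1]/q[2]*f+cy,q[0]/q[2]*f+cx
E
python3 - <<'E'
from h import *
for n in ["scene","side","wrist"]:
    c=manip.get_calibration(n); im,d=manip.capture(n); cv2.imwrite(f"pics/a_{n}.png",im)
    print(n,c)
    for q,z in [("disc",0),("stand",0),("lug_lead",.048),("lug_trail",.048),("lug_mark",.048),("pointer_tip",.04)]:
        for r in manip.place_of(n,q)[:2]:
            print(q,round(r['conf'],2),np.round(r['point'],1),np.round(ray_z(c,r['point'],z),4))
o=manip.get_obs(); print(o)
E
```

```text
pics
scene {'fovy': 53.484403923071206, 'cx': 260.4857926789247, 'cy': 189.26848109313374, 'R': array([[ 0.86605253, -0.4996649 ,  0.01697082],
       [-0.35097823, -0.63181189, -0.69110638],
       [ 0.35604396,  0.59257804, -0.72255378]]), 't': array([-0.56445983,  0.1592505 ,  1.01459049])}
disc 0.98 [218.5 253.6] [ 0.528  -0.1747  0.    ]
stand 0.96 [216.9 254.3] [ 0.5327 -0.1705  0.    ]
lug_lead 0.66 [148.1 198.8] [0.4974 0.1348 0.048 ]
lug_lead 0.53 [188.7 265. ] [ 0.5928 -0.1271  0.048 ]
lug_trail 0.56 [188.4 268.4] [ 0.6021 -0.1309  0.048 ]
lug_mark 0.88 [188.7 272.5] [ 0.612  -0.1378  0.048 ]
pointer_tip 0.57 [222.7 224.9] [ 0.4366 -0.178   0.04  ]
side {'fovy': 52.614296928490305, 'cx': 247.04524433669565, 'cy': 189.60580082319998, 'R': array([[-0.99371172, -0.10911495,  0.0251185 ],
       [-0.07695161,  0.50257164, -0.86110406],
       [ 0.08133548, -0.85762211, -0.5078079 ]]), 't': array([0.55823015, 0.15537765, 0.95949364])}
disc 0.95 [197.8 262.6] [ 0.5348 -0.1787  0.    ]
stand 0.84 [199.3 264.4] [ 0.5289 -0.1711  0.    ]
lug_lead 0.43 [189.8 238.8] [ 0.6011 -0.1338 
[... 657 characters left out ...]
 0.90250538, -0.215093  ]), 'dq': array([-0.00119428,  0.00067542,  0.00023444, -0.00232037,  0.00066812,
        0.00223765, -0.00166749]), 'joint_torque': array([-2.09169002e-04, -5.27515268e+01, -1.26719903e+00, -1.53744131e+01,
       -5.19718998e-02, -6.83906710e-04,  1.39489367e-05]), 'tcp_pos': array([0.2524427 , 0.57178612, 0.25274497]), 'orientation': array([[-9.14809356e-01,  4.03885925e-01,  4.85554444e-05],
       [ 4.03885928e-01,  9.14809352e-01,  7.72393188e-05],
       [-1.32231009e-05,  9.02701122e-05, -9.99999996e-01]]), 'wrist_force': array([-0.44036833,  1.09187651,  0.7123822 ]), 'ft_torque': array([ 0.01945759, -0.02446759, -0.03241006]), 'opening': 0.08812287047437921}
```

View pictures.

View pics/a_scene.png

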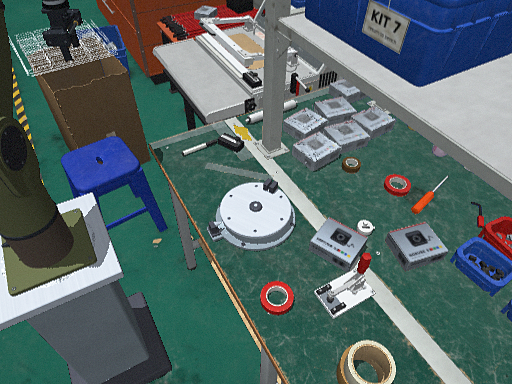

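View pics/a_side.png

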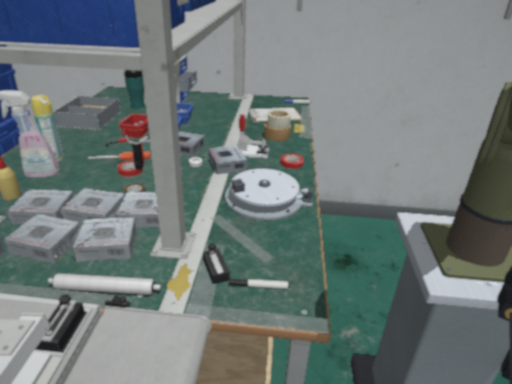

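```bash
python3 - <<'E'
from h import *
pts=[]
for n in ["scene","side"]:
    c=manip.get_calibration(n); im,d=manip.capture(n); f,cx,cy=K(c)
    v,u=np.mgrid[:384,:512]; m=d>0
    P=np.stack([(u-cx)/f*d,(v-cy)/f*d,d],-1)[m]-np.array(c['t']); P=P@np.array(c['R']); pts.append(P)
    cv2.imwrite(f"pics/z_{n}.png",cv2.resize(im[130:270,170:340],None,fx=4.5,fy=4.2,interpolation=cv2.INTER_CUBIC))
P=np.vstack(pts); np.save('pc.npy',P)
# max height map
for x0 in np.arange(0.2,1.2,.1):
    row=[]
    for y0 in np.arange(-.7,.8,.1):
        s=P[(P[:,0]>=x0)&(P[:,0]<x0+.1)&(P[:,1]>=y0)&(P[:,1]<y0+.1)&(P[:,2]>-.2)]
        row.append(f"{s[:,2].max()*100:4.0f}" if len(s)>3 else "   .")
    print(f"{x0:.1f}",*row)
# post extents
s=P[(P[:,2]>.1)&(P[:,2]<.5)&(P[:,0]>.35)&(P[:,0]<1.2)&(abs(P[:,1])<.4)]
print(np.percentile(s,[1,5,50,95,99],axis=0).round(3))
# fit disc face: z 0.045..0.051
s=P[(abs(P[:,2]-.048)<.004)&(np.hypot(P[:,0]-.531,P[:,1]+.174)<.125)]
print(len(s),s.min(0),s.max(0), np.median(s,0))
s=P[(P[:,2]>.06)&(P[:,2]<.08)&(np.hypot(P[:,0]-.531,P[:,1]+.174)<.125)]
print('lug pts',len(s),s.mean(0),s.min(0),s.max(0))
E
```

```text
0.2    .    .    .    .    .    .    .    .    .    .    .   35   42   35    .
0.3    1    1    0    1    0    5    0    1    0    1    .    .    .   35    .
0.4   10    1    2    2    5    5    5    1    2    1    .    .    .    .    .
0.5   10    3    6    1    5    8    5    1    3    1    3    2    .    .    .
0.6    1   14   15    5    5    8    2    1    5    1    4    4    4    4    4
0.7   45   45   45   62   60   57   53   55   55    4    5    6    5    4    4
0.8   49   48   45   62    1    3   26   54    5    3   11   15   14   14   15
0.9    6    6   45   60    2    3    5   53    5    3    6   14    6    6    6
1.0    6    6   45   55    2    1    5   53    5    1    6   12    6   11   11
1.1    6    6    1    2    6    1    5    5    5    5    9    9    9    .    9
[[ 0.709 -0.395  0.111]
 [ 0.71  -0.373  0.18 ]
 [ 0.77   0.033  0.451]
 [ 1.015  0.099  0.493]
 [ 1.054  0.1    0.499]]
4575 [ 0.4062237  -0.27623575  0.04407293] [ 0.63165208 -0.07328843  0.0519864 ] [ 0.52282416 -0.1778744   0.04863453]
lug pts 258 [ 0.60002802 -0.13407605  0.07061665] [ 0.51810182 -0.18596288  0.0600685 ] [ 0.62429956 -0.11231802  0.07803908]
```

View pics/z_scene.png

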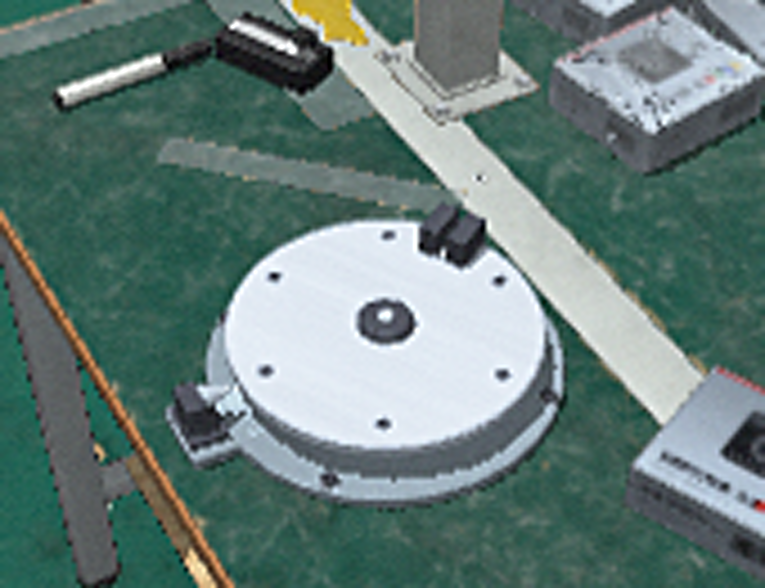

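```bash
python3 - <<'E'
import numpy as np
from scipy.optimize import least_squares
P=np.load('pc.npy')
for z0 in (.1,.2,.3,.4):
    s=P[(P[:,2]>z0)&(P[:,2]<z0+.1)&(P[:,0]>.35)&(P[:,0]<1.0)&(P[:,1]>-.2)&(P[:,1]<.4)]
    if len(s)>5: print(z0,len(s),np.percentile(s,[2,50,98],axis=0).round(3).tolist())
# disc boundary fit: convex hull of face pts, excluding pointer
s=P[(abs(P[:,2]-.048)<.005)&(np.hypot(P[:,0]-.529,P[:,1]+.175)<.108)][:,:2]
import cv2
h=cv2.convexHull(s.astype(np.float32))[:,0]
f=least_squares(lambda p:np.hypot(h[:,0]-p[0],h[:,1]-p[1])-p[2],[.53,-.174,.1],loss='soft_l1',f_scale=.002); print(f.x)
s=P[(P[:,2]>.070)&(P[:,2]<.080)&(np.hypot(P[:,0]-.531,P[:,1]+.174)<.125)&(np.hypot(P[:,0]-.531,P[:,1]+.174)>.06)]
print('lugtop',len(s),s.mean(0),cv2.minAreaRect((s[:,:2]*1000).astype(np.float32)))
s=P[(P[:,2]>.052)&(P[:,2]<.06)&(np.hypot(P[:,0]-.531,P[:,1]+.174)<.03)]
print('cap',len(s),s.mean(0),cv2.minEnclosingCircle((s[:,:2]*1000).astype(np.float32)))
E
```

```text
0.1 1673 [[0.709, 0.047, 0.102], [0.727, 0.096, 0.149], [0.837, 0.373, 0.198]]
0.2 2481 [[0.709, 0.015, 0.203], [0.735, 0.077, 0.25], [0.807, 0.1, 0.297]]
0.3 2254 [[0.709, 0.015, 0.302], [0.719, 0.096, 0.353], [0.756, 0.1, 0.398]]
0.4 11629 [[0.71, -0.188, 0.408], [0.783, 0.034, 0.452], [0.989, 0.099, 0.498]]
[ 0.53115927 -0.17473577  0.10118068]
lugtop 165 [ 0.60316658 -0.13357728  0.07400115] ((602.871826171875, -134.80117797851562), (32.10200500488281, 37.909400939941406), 27.697067260742188)
cap 167 [ 0.53125583 -0.17451481  0.05651263] ((531.9424438476562, -174.67984008789062), 19.115779876708984)
```

```bash
python3 -m handwheel '{"claw":[1,1,1,1,1],"offset":[[0,0,0],[0,0,0],[0,0,0],[0,0,0],[0,0,0]],"spin":[-9.8,-9.8,-9.8,-9.8,-9.8]}'
python3 - <<'E'
from h import *
o=manip.get_obs(); R=o['orientation']; print(R.round(3).tolist(), o['time_s'],o['tcp_pos'])
d=R.T@(np.array([.60,-.22,.20])-o['tcp_pos']); print(d, d/14)
E
```

```text
time_s: 1.78
tcp_pos: [0.2525, 0.5717, 0.2527]
orientation: [[-0.903, -0.43, 0.0], [-0.43, 0.903, 0.0], [-0.0, -0.0, -1.0]]
wrist_force: [-0.3, 0.1, -0.1]
opening: 0.0401
[[-0.903, -0.43, 0.0], [-0.43, 0.903, 0.0], [-0.0, -0.0, -1.0]] 1.775 [0.25254843 0.57171398 0.25274896]
[ 0.02709417 -0.86417441  0.05276903] [ 0.0019353  -0.06172674  0.00376922]
```

```bash
python3 -m handwheel '{"claw":[1,1,1,1,1,1,1,1,1,1,1,1],"offset":[[0.002,-0.03,0],[0.002,-0.05,0.002],[0.002,-0.06,0.004],[0.002,-0.06,0.004],[0.002,-0.06,0.004],[0.002,-0.06,0.004],[0.002,-0.06,0.004],[0.002,-0.06,0.004],[0.002,-0.06,0.004],[0.002,-0.06,0.004],[0.002,-0.06,0.004],[0.002,-0.06,0.004]],"spin":[0,0,0,0,0,0,0,0,0,0,0,0]}'
python3 - <<'E'
from h import *
o=manip.get_obs(); R=o['orientation']; print(R.round(3).tolist(), o['time_s'],o['tcp_pos'])
d=R.T@(np.array([.60,-.22,.20])-o['tcp_pos']); print(d)
E
```

```text
time_s: 3.28
tcp_pos: [0.5209, -0.0558, 0.2108]
orientation: [[-0.905, -0.425, 0.001], [-0.425, 0.905, 0.0], [-0.001, -0.0, -1.0]]
wrist_force: [0.1, 0.9, 0.0]
opening: 0.0005
[[-0.905, -0.425, 0.001], [-0.425, 0.905, 0.0], [-0.001, -0.0, -1.0]] 3.275 [ 0.52090068 -0.05580791  0.21081447]
[-0.0017773  -0.1822411   0.01084986]
```

```bash
python3 -m handwheel '{"claw":[1,1,1,1],"offset":[[-0.008,-0.045,0],[-0.008,-0.045,0.01],[-0.008,-0.035,0],[0,0,0]],"spin":[0,0,0,0]}'
cat >> h.py <<'E'
AX=np.array([.531,-.1746])
def cloud(n):
    c=manip.get_calibration(n); im,d=manip.capture(n); f,cx,cy=K(c)
    v,u=np.mgrid[:384,:512]
    P=np.stack([(u-cx)/f*d,(v-cy)/f*d,d],-1)-np.array(c['t']); P=P@np.array(c['R']); P[d<=0]=np.nan
    return c,im,P
E
python3 - <<'E'
from h import *
c,im,P=cloud("wrist"); cv2.imwrite("pics/w1.png",im); np.save('w1.npy',P)
for q,z in [("disc",0),("lug_lead",.048),("lug_trail",.048),("lug_mark",.048),("pointer_tip",.04)]:
    for r in manip.place_of("wrist",q)[:2]:
        X=ray_z(c,r['point'],z); print(q,round(r['conf'],2),np.round(r['point'],1),np.round(X,4), np.degrees(np.arctan2(*(X[:2]-AX)[::-1])).round(1), np.hypot(*(X[:2]-AX)).round(4))
o=manip.get_obs(); print(o['time_s'],o['tcp_pos'])
E
```

```text
time_s: 3.78
tcp_pos: [0.5959, -0.1601, 0.2001]
orientation: [[-0.907, -0.42, 0.001], [-0.42, 0.907, -0.001], [-0.0, -0.002, -1.0]]
wrist_force: [-1.5, 1.0, -0.1]
opening: 0.0005
disc 0.96 [122.2 271.3] [ 0.5326 -0.1712  0.    ] 65.2 0.0037
lug_lead 0.98 [201.2 285.4] [ 0.603  -0.1227  0.048 ] 35.8 0.0887
lug_trail 0.85 [200.5 266.7] [ 0.611  -0.1419  0.048 ] 22.2 0.0864
lug_mark 0.56 [213.7 275.2] [ 0.621  -0.1265  0.048 ] 28.1 0.102
pointer_tip 0.89 [ 24.2 320.8] [ 0.4305 -0.1695  0.04  ] 177.1 0.1006
4.075 [ 0.59450611 -0.15530559  0.20098582]
```

View pics/w1.png

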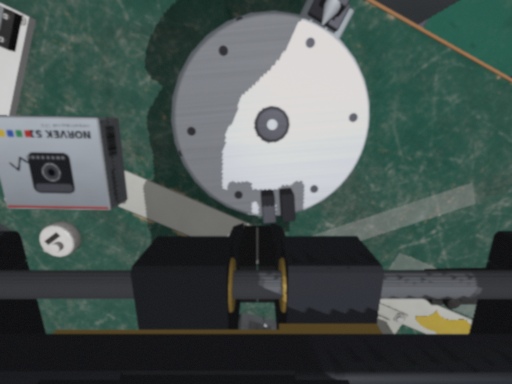

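```bash
python3 - <<'E'
from h import *
from scipy.optimize import least_squares
o=manip.get_obs(); print(o['time_s'],o['tcp_pos'],o['dq'].round(3), o['wrist_force'])
P=np.load('w1.npy').reshape(-1,3); P=P[~np.isnan(P[:,0])]
r=np.hypot(P[:,0]-.531,P[:,1]+.1746)
s=P[(abs(P[:,2]-.048)<.004)&(r<.106)]; print('z face',np.median(s[:,2]))
h=cv2.convexHull(s[:,:2].astype(np.float32))[:,0]
f=least_squares(lambda p:np.hypot(h[:,0]-p[0],h[:,1]-p[1])-p[2],[.53,-.174,.1],loss='soft_l1',f_scale=.001); print(f.x,len(h))
s=P[(P[:,2]>.053)&(P[:,2]<.062)&(r<.03)]; print('cap',len(s),s.mean(0),cv2.minEnclosingCircle((s[:,:2]*1000).astype(np.float32)))
s=P[(P[:,2]>.070)&(P[:,2]<.08)&(r<.11)&(r>.06)]; print('lug',len(s),s.mean(0),cv2.minAreaRect((s[:,:2]*1000).astype(np.float32)))
s=P[(P[:,2]>.02)&(P[:,2]<.052)&(r<.145)&(r>.103)&(P[:,0]<.45)]; print('ptr',len(s),s.mean(0),cv2.minAreaRect((s[:,:2]*1000).astype(np.float32)))
E
```

```text
4.075 [ 0.59450611 -0.15530559  0.20098582] [ 0.004  0.001  0.004 -0.006  0.001  0.002  0.001] [-0.31458125  0.29632249 -0.19688522]
z face 0.04937413507711826
[ 0.53498783 -0.17365846  0.09996244] 66
cap 1003 [ 0.53491905 -0.17380637  0.05795491] ((535.1890258789062, -173.5731964111328), 17.681880950927734)
lug 774 [ 0.60636604 -0.13339434  0.07502657] ((607.1773071289062, -132.89630126953125), (30.147071838378906, 33.86036682128906), 29.489990234375)
ptr 815 [ 0.41486973 -0.16693396  0.03308608] ((414.5037536621094, -165.9056396484375), (25.504655838012695, 40.4659538269043), 18.094270706176758)
```

```bash
python3 -m handwheel '{"claw":[1,1,1,1],"offset":[[0,0,0],[-0.0195,-0.03,0.02],[0,0,0.02],[0,0,0]],"spin":[-10.7,0,0,0]}'
python3 - <<'E'
from h import *
o=manip.get_obs(); R=o['orientation']; print(np.degrees(np.arctan2(R[1,1],R[0,1])), o['qpos'].round(3))
print(R.T@(np.array([.628,-.1686,.073])-o['tcp_pos']))
c,im,P=cloud("wrist"); cv2.imwrite("pics/w2.png",im)
E
```

```text
time_s: 4.58
tcp_pos: [0.6262, -0.1687, 0.1588]
orientation: [[-0.81, -0.587, -0.005], [-0.587, 0.81, 0.001], [0.003, 0.004, -1.0]]
wrist_force: [-0.0, 0.1, 0.3]
opening: 0.0005
125.95115206298686 [ 0.474  0.88  -0.543  1.555  0.549  0.868  1.926]
[-0.00183918 -0.00129363  0.08581701]
```

View pics/w2.png

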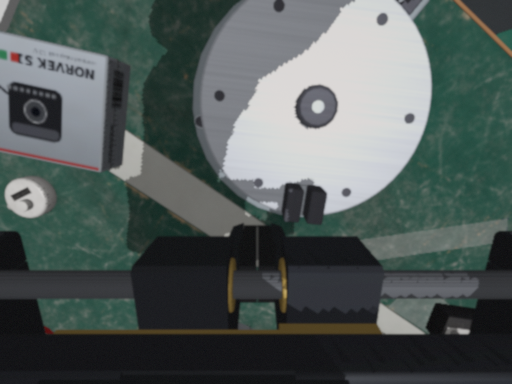

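```bash
python3 -m handwheel '{"claw":[1,1,1,1,1],"offset":[[-0.002,-0.001,0.025],[0,0,0.03],[0,0,0.02],[0,0,0.011],[0,0,0]],"spin":[0,0,0,0,0]}'
python3 - <<'E'
from h import *
o=manip.get_obs(); R=o['orientation']; print(o['tcp_pos'])
c,im,P=cloud("scene"); cv2.imwrite("pics/s3.png",cv2.resize(im[130:270,170:340],None,fx=4.5,fy=4.2,interpolation=cv2.INTER_CUBIC))
c,im,P=cloud("wrist"); cv2.imwrite("pics/w3.png",im)
E
```

```text
time_s: 5.25
tcp_pos: [0.6303, -0.1691, 0.0745]
orientation: [[-0.81, -0.586, -0.001], [-0.586, 0.81, 0.0], [0.0, 0.001, -1.0]]
wrist_force: [0.2, -0.0, -1.5]
opening: 0.0003
[ 0.63027375 -0.16908347  0.07453241]
```

View pics/s3.png

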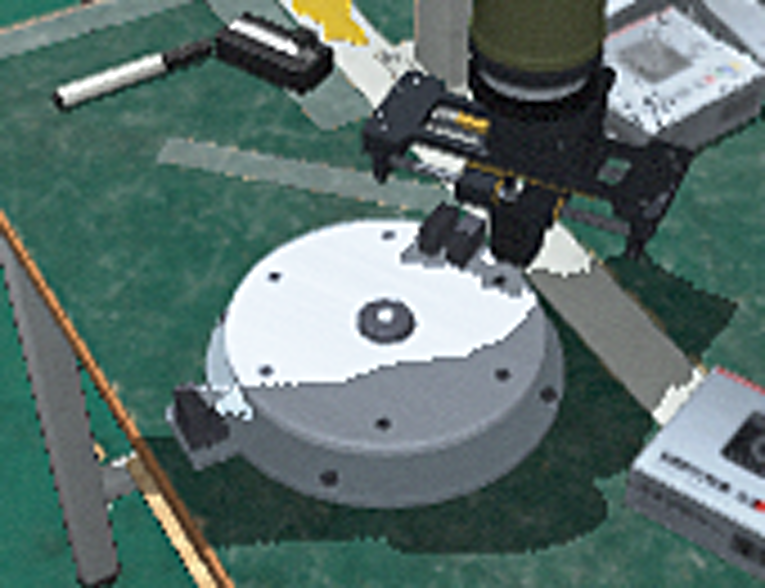

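View pics/w3.png

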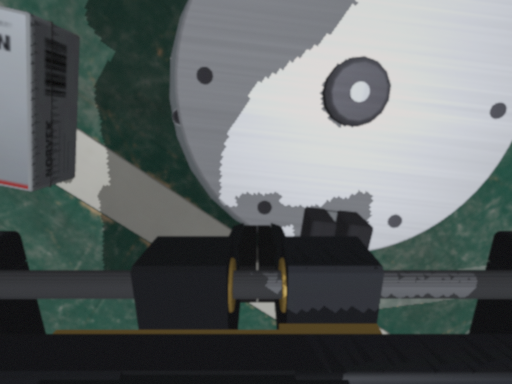

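```bash
cat >> h.py <<'E'
PTR=177.0
def lugang(n,ax=None):
    t=manip.get_obs(); c,im,P=cloud(n); a=AXN[n] if ax is None else ax
    Q=P.reshape(-1,3); Q=Q[~np.isnan(Q[:,0])]; r=np.hypot(Q[:,0]-a[0],Q[:,1]-a[1])
    dd=np.hypot(Q[:,0]-t['tcp_pos'][0],Q[:,1]-t['tcp_pos'][1])
    s=Q[(Q[:,2]>.068)&(Q[:,2]<.08)&(r<.105)&(r>.062)&(dd>.03)]
    if len(s)<15: return t['time_s'],None,len(s),im,c,P
    m,_=None,None
    (cx,cy),wh,_=cv2.minAreaRect((s[:,:2]*1000).astype(np.float32))
    return t['time_s'],np.degrees(np.arctan2(cy/1000-a[1],cx/1000-a[0])),(len(s),np.round(wh,1),round(np.hypot(cx/1000-a[0],cy/1000-a[1]),4)),im,c,P
AXN={'scene':(.531,-.1746),'side':(.531,-.1746),'wrist':(.535,-.1737)}
E
python3 -m handwheel '{"claw":[1,1,1,1,1,1],"offset":[[0,0.012,0],[0,0.03,0],[0,0.037,0],[0,0,0],[0,-0.01,-0.04],[0.0385,-0.0165,0]],"spin":[0,0,0,0,0,0]}'
python3 - <<'E'
from h import *
for i in range(2):
    for n in ("wrist","scene"):
        t,a,l,im,c,P=lugang(n); print(n,t,a,l); cv2.imwrite(f"pics/f{i}_{n}.png",im); np.save(f'f{i}_{n}.npy',P)
print(manip.get_obs()['tcp_pos'])
E
```

```text
time_s: 6.1
tcp_pos: [0.5734, -0.1468, 0.1183]
orientation: [[-0.808, -0.589, 0.01], [-0.589, 0.808, 0.002], [-0.009, -0.005, -1.0]]
wrist_force: [0.2, -1.0, -0.3]
opening: 0.0001
wrist 6.1 160.68625899069772 (2649, array([34., 31.]), np.float64(0.083))
scene 6.15 172.6109723450074 (121, array([36.5, 29.6]), np.float64(0.0818))
wrist 6.2 -178.83516086018656 (2778, array([30.2, 34.1]), np.float64(0.0827))
scene 6.25 -167.00232153922715 (117, array([30. , 36.4]), np.float64(0.0824))
[ 0.56838302 -0.15072525  0.11499719]
```

View pics/f1_wrist.png

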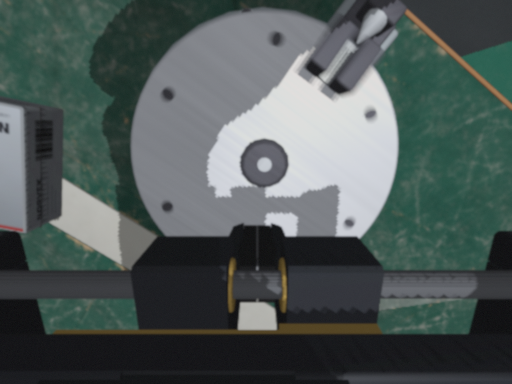

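View pics/f1_scene.png

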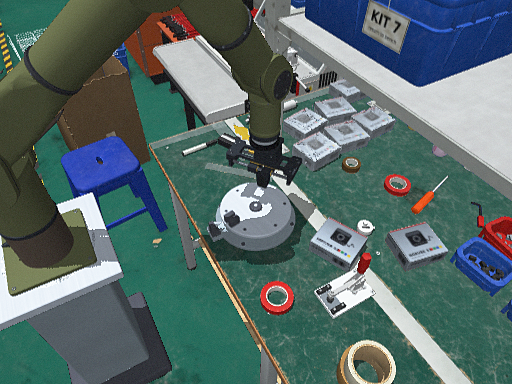

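```bash
python3 - <<'E'
from h import *
for i in range(2):
    P=np.load(f'f{i}_wrist.npy').reshape(-1,3); P=P[~np.isnan(P[:,0])]
    a=AXN['wrist']; r=np.hypot(P[:,0]-a[0],P[:,1]-a[1])
    s=P[(P[:,2]>.053)&(P[:,2]<.062)&(r<.03)]; cc=cv2.minEnclosingCircle((s[:,:2]*1000).astype(np.float32)); print('cap',cc); a=np.array(cc[0])/1000
    r=np.hypot(P[:,0]-a[0],P[:,1]-a[1])
    s=P[(P[:,2]>.07)&(P[:,2]<.08)&(r<.105)&(r>.062)]; (x,y),_,_=cv2.minAreaRect((s[:,:2]*1000).astype(np.float32)); print('lug',np.degrees(np.arctan2(y/1000-a[1],x/1000-a[0]))%360)
    for lo,hi in ((.104,.11),(.11,.118),(.118,.126),(.126,.138)):
        r=np.hypot(P[:,0]-a[0],P[:,1]-a[1]); s=P[(P[:,2]>.025)&(P[:,2]<.052)&(r<hi)&(r>lo)&(P[:,0]<.46)]
        if len(s): th=np.degrees(np.arctan2(s[:,1]-a[1],s[:,0]-a[0]))%360; print(lo,len(s),th.min(),np.median(th),th.max(),s[:,2].max())
im=cv2.imread('pics/f1_wrist.png'); cv2.imwrite('pics/f1z.png',cv2.resize(im[0:190,240:440],None,fx=3.1,fy=3.1,interpolation=cv2.INTER_CUBIC))
E
```

```text
cap ((534.9226684570312, -173.48086547851562), 17.741619110107422)
lug 160.81031547217597
0.104 83 175.89475298718466 177.47872770139722 179.09352857183458 0.04617917587913043
0.11 274 174.12265823877402 177.45934163489824 180.58530662018185 0.04911492527493247
0.118 228 172.09091671163134 173.9262109394144 180.45398848299067 0.049420065301686786
0.126 28 171.98544693159988 172.47390128023585 173.75293863434803 0.04828556849022409
cap ((534.9560546875, -173.62318420410156), 17.823162078857422)
lug 181.2186860455758
0.104 31 177.48838677153216 178.25240195682684 178.92678954703263 0.046548765706389036
0.11 260 174.03433179315144 177.64879017516986 180.68151084642918 0.05000656581972447
0.118 567 172.0413529090439 178.2698732269505 182.8449068766219 0.05033270373876594
0.126 460 171.9717020073335 175.73224280400314 182.78114355676524 0.050592962557844
```

View pics/f1z.png

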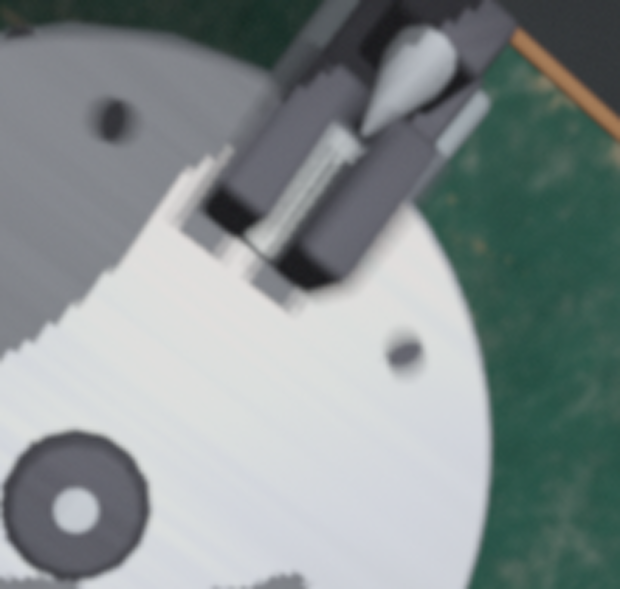

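```bash
python3 -m handwheel '{"claw":[1,1,1,1],"offset":[[0,0,0.015],[0,0,0.015],[0,0,0.01],[0,0,0.005]],"spin":[0,0,0,0]}'
python3 - <<'E'
from h import *
for i in range(3):
    t,a,l,im,c,P=lugang("wrist"); print(t,a,l); cv2.imwrite(f"pics/g{i}.png",im)
o=manip.get_obs(); print(o['time_s'],o['tcp_pos'],o['wrist_force'])
E
```

```text
time_s: 6.8
tcp_pos: [0.5681, -0.1487, 0.0684]
orientation: [[-0.81, -0.587, -0.002], [-0.587, 0.81, 0.0], [0.001, 0.001, -1.0]]
wrist_force: [-0.2, -0.4, -0.6]
opening: 0.0004
6.8 -65.22683084458878 (4365, array([34.1, 31. ]), np.float64(0.0824))
6.85 -56.414894254836874 (4057, array([34.4, 31.1]), np.float64(0.0823))
6.9 -47.767612461850334 (3757, array([34.2, 30.9]), np.float64(0.0824))
6.95 [ 0.56852091 -0.14908057  0.06945035] [ 0.18412171 -1.23720205  0.04527005]
```

View pics/g2.png

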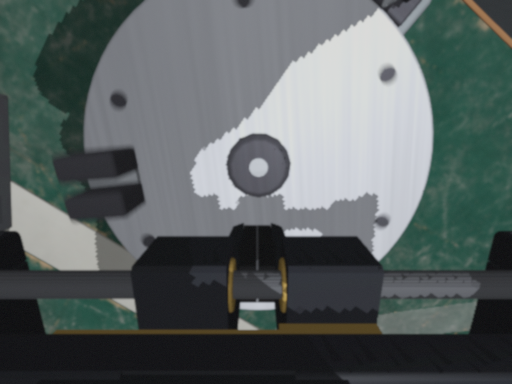

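```bash
python3 - <<'E'
from h import *
f=open('ang.txt','a')
for i in range(14):
    t,a,l,im,c,P=lugang("wrist"); print(t,a,l); f.write(f"{t} {a}\n")
o=manip.get_obs(); print(o['time_s'],o['tcp_pos'],o['wrist_force'])
E
```

```text
6.95 -39.20256164639669 (3481, array([34.2, 31.2]), np.float64(0.0825))
7.0 -30.75965949424752 (3174, array([34.2, 31.6]), np.float64(0.0824))
7.05 -25.28394216320788 (1906, array([25.8, 30.6]), np.float64(0.0824))
7.1 -21.34641883155347 (1153, array([13.4, 30.9]), np.float64(0.083))
7.15 -18.14517498647057 (22, array([ 1. , 17.9]), np.float64(0.0803))
7.2 None 0
7.25 None 0
7.3 28.609347686014036 (81, array([16.5,  3.3]), np.float64(0.0825))
7.35 32.841083361501454 (618, array([19.8, 13.8]), np.float64(0.0825))
7.4 35.17910863696818 (702, array([19.3, 21.4]), np.float64(0.0835))
7.45 33.7146301970891 (666, array([22. , 14.1]), np.float64(0.0838))
7.5 39.30192708830368 (405, array([19.6,  9.3]), np.float64(0.0828))
7.55 None 0
7.6 None 0
7.65 [ 0.5685339  -0.1493061   0.06971959] [-0.38831635 -0.29570528  0.27813397]
```

```bash
python3 - <<'E'
import numpy as np
from scipy.optimize import least_squares
t=np.array([6.1,6.2,6.8,6.85,6.9,6.95,7.0]);a=np.radians([160.69,181.17,294.77,303.59,312.23,320.80,329.24])
def sol(c,b,w0,th0,t): 
    T=t-6.1; k=c/b; return th0+(w0+k)/b*(1-np.exp(-b*T))-k*T, (w0+k)*np.exp(-b*T)-k
for c in (.05,.1,.2,.3):
    f=least_squares(lambda p:sol(c,p[0],p[1],p[2],t)[0]-a,[.125,3.5,2.8]); 
    th,w=sol(c,*f.x,np.array([7.65,8.0,8.3])); print(c,f.x,np.degrees(f.fun).round(2),np.degrees(th),w)
    T=np.arange(7,25,.01); th,w=sol(c,*f.x,T)
    for g in (537.4,897.4):
        i=np.argmax(np.degrees(th)>g); print('   ',g,T[i],w[i], np.degrees(th.max()))
E
```

```text
0.05 [0.21706029 3.62229672 2.80429259] [-0.02  0.02  0.02 -0.03 -0.   -0.01  0.02] [430.75455346 479.2777036  517.76363445] [2.52161951 2.32029359 2.15949285]
    537.4 8.469999999999969 2.072914233191325 945.5452041649327
    897.4 14.279999999999845 0.42224812625839214 945.5452041649327
0.1 [0.20156374 3.62111839 2.80433054] [-0.01  0.02  0.02 -0.03 -0.   -0.01  0.02] [430.65538341 479.03530734 517.33104632] [2.51634525 2.31114705 2.14642452]
    537.4 8.469999999999969 2.0574092897404475 891.5755488981578
    897.4 7.0 2.9380498835669364 891.5755488981578
0.2 [0.1705698  3.61876765 2.80440644] [-0.01  0.01  0.02 -0.03 -0.   -0.01  0.02] [430.45517229 478.54366911 516.45044174] [2.50564767 2.29248799 2.11963936]
    537.4 8.479999999999968 2.0200969167351683 821.8363385947308
    897.4 7.0 2.936915480710203 821.8363385947308
0.3 [0.13957481 3.61642496 2.80448235] [-0.    0.01  0.02 -0.03 -0.   -0.01  0.01] [430.25243279 478.04272583 515.54876505] [2.49474792 2.27332885 2.09196264]
    537.4 8.489999999999968 1.9809637442043444 774.5868593277562
    897.4 7.0 2.935784240437596 774.5868593277562
```

```bash
python3 -m handwheel '{"claw":[1],"offset":[[0,0,0.0035]],"spin":[0]}'
python3 - <<'E'
from h import *
f=open('ang.txt','a')
for i in range(4):
    o=manip.get_obs(); t,a,l,im,c,P=lugang("wrist"); print(t,a,l,o['tcp_pos'].round(5)); cv2.imwrite(f"pics/k{i}.png",im); np.save(f'k{i}.npy',P)
o=manip.get_obs(); print(o['time_s'],o['tcp_pos'],o['wrist_force'])
E
```

```text
time_s: 7.78
tcp_pos: [0.5687, -0.1492, 0.0663]
orientation: [[-0.81, -0.586, 0.001], [-0.586, 0.81, 0.0], [-0.0, -0.0, -1.0]]
wrist_force: [0.9, 0.3, -0.5]
opening: 0.0004
7.775 87.57242527834853 (1426, array([30.8, 33.4]), np.float64(0.0826)) [ 0.56874 -0.14924  0.06626]
7.825 97.12220654551447 (2003, array([25.5, 30.8]), np.float64(0.0827)) [ 0.56833 -0.14928  0.06567]
7.875 101.01776578812942 (3129, array([33.8, 31.1]), np.float64(0.0829)) [ 0.56824 -0.14925  0.06575]
7.925 107.55925486696229 (3560, array([34.2, 31.1]), np.float64(0.0828)) [ 0.56831 -0.14926  0.06587]
7.975 [ 0.56841728 -0.14924279  0.06599421] [-1.43772763  0.70688301  0.48909641]
```

```bash
cat > fit.py <<'E'
import numpy as np
from scipy.optimize import least_squares
T0=np.array([6.1,6.2,6.8,6.85,6.9,6.95,7.0,7.875,7.925]);A0=[160.69,181.17,294.77,303.59,312.23,320.80,329.24,461.02,467.56]
def run(tn,an,goal=(534.4,537.4)):
    t=np.r_[T0,tn]; a=np.radians(np.r_[A0,an])
    def sol(p,t):
        c,b,w0,th0=p; T=t-6.1; k=c/b; return th0+(w0+k)/b*(1-np.exp(-b*T))-k*T,(w0+k)*np.exp(-b*T)-k
    f=least_squares(lambda p:sol(p,t)[0]-a,[.1,.15,3.6,2.8],x_scale=[.1,.1,1,1]); print(f.x,np.degrees(f.fun).round(2))
    g=np.arange(8,10,.001); th,w=sol(f.x,g); d=np.degrees(th)
    for q in goal: i=np.argmax(d>q); print(q,g[i],w[i])
    # local quadratic fit of recent pts
    m=t>7.9
    if m.sum()>=3:
        p=np.polyfit(t[m]-8,np.degrees(a[m]),2 if m.sum()>4 else 1); d=np.polyval(p,g-8)
        for q in goal: i=np.argmax(d>q); print(' loc',q,g[i],p)
E
python3 - <<'E'
from h import *
import fit
T=[];A=[]
for i in range(5):
    o=manip.get_obs(); t,a,l,im,c,P=lugang("wrist"); print(t,a,l,o['tcp_pos'].round(5)); T.append(t);A.append(a%360+360)
cv2.imwrite("pics/m.png",im)
o=manip.get_obs(); print(o['time_s'],o['tcp_pos'],o['wrist_force'])
fit.run(T,A)
E
```

```text
7.975 114.14372970364792 (3761, array([34.3, 31.1]), np.float64(0.0828)) [ 0.56842 -0.14924  0.06599]
8.025 120.67100361816597 (3955, array([34.3, 31.3]), np.float64(0.0831)) [ 0.56849 -0.14922  0.06609]
8.075 127.08875522963854 (4166, array([34.3, 30.9]), np.float64(0.0829)) [ 0.56855 -0.14922  0.06616]
8.125 133.40599736338166 (4402, array([34.4, 30.8]), np.float64(0.0829)) [ 0.56855 -0.14925  0.06618]
8.175 139.68178867608069 (4634, array([34.3, 30.9]), np.float64(0.083)) [ 0.56859 -0.14928  0.06624]
8.225 [ 0.56858108 -0.14926315  0.06624251] [ 0.32086668 -0.07224006 -0.3495643 ]
[0.22467378 0.16908142 3.62729274 2.80403413] [-0.03  0.03  0.06 -0.01 -0.   -0.03 -0.03 -0.07  0.06  0.05  0.01  0.
  0.   -0.04]
534.4 8.46799999999974 1.992093329948649
537.4 8.493999999999726 1.9775263789687143
 loc 534.4 8.466999999999741 [-16.9987077  130.16472675 477.41675511]
 loc 537.4 8.492999999999727 [-16.9987077  130.16472675 477.41675511]
```

```bash
python3 -m handwheel '{"claw":[1],"offset":[[0,0,0]],"spin":[0]}' | head -2
python3 - <<'E'
from h import *
import fit
o=manip.get_obs(); t,a,l,im,c,P=lugang("wrist"); print(t,a,l,o['tcp_pos'].round(5))
fit.run([7.975,8.025,8.075,8.125,8.175,t],[474.144,480.671,487.089,493.406,499.682,a%360+360])
print(manip.get_obs()['time_s'])
E
```

```text
time_s: 8.35
tcp_pos: [0.5686, -0.1493, 0.0662]
8.35 161.03834467149974 (5452, array([34.2, 31.2]), np.float64(0.083)) [ 0.56859 -0.14928  0.06625]
[0.14298302 0.19715    3.63340588 2.80377406] [-0.05  0.05  0.07 -0.   -0.   -0.04 -0.05 -0.11  0.03  0.04  0.02  0.02
  0.05  0.03 -0.06]
534.4 8.464999999999742 2.0091280125393816
537.4 8.490999999999728 1.9951477262490176
 loc 534.4 8.463999999999743 [-15.40771568 130.03671731 477.4084467 ]
 loc 537.4 8.489999999999728 [-15.40771568 130.03671731 477.4084467 ]
8.4
```

```bash
python3 -m handwheel '{"claw":[1,1],"offset":[[0,0,0.012],[0,0,0]],"spin":[0,0]}'
python3 - <<'E'
from h import *
for i in range(4):
    o=manip.get_obs(); t,a,l,im,c,P=lugang("wrist"); print(t,a,l,o['tcp_pos'].round(5),o['wrist_force'].round(1))
cv2.imwrite("pics/end.png",im)
E
```

```text
time_s: 8.65
tcp_pos: [0.5711, -0.151, 0.0622]
orientation: [[-0.811, -0.584, 0.007], [-0.584, 0.811, -0.006], [-0.002, -0.009, -1.0]]
wrist_force: [-13.3, -1.9, 63.1]
opening: 0.0004
8.65 170.12546641701758 (5360, array([34.6, 31. ]), np.float64(0.0827)) [ 0.57108 -0.15098  0.06216] [-13.3  -1.9  63.1]
8.7 170.22947752200236 (5346, array([34.2, 30.7]), np.float64(0.0828)) [ 0.57105 -0.151    0.06213] [-11.6  -1.3  62.3]
8.75 170.25083796435052 (5362, array([34.1, 31. ]), np.float64(0.0827)) [ 0.57104 -0.15098  0.06214] [-13.2  -1.3  62.4]
8.8 170.25758501516066 (5346, array([34.1, 31. ]), np.float64(0.0827)) [ 0.57107 -0.15099  0.06217] [-12.7  -0.7  62.4]
```

View pics/end.png

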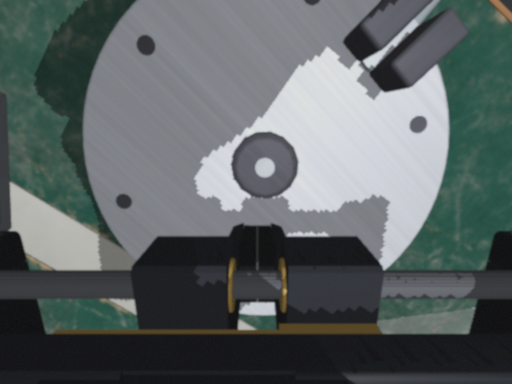

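```bash
python3 -m handwheel '{"claw":[1],"offset":[[0,0.005,-0.002]],"spin":[0]}'
python3 - <<'E'
from h import *
for i in range(2):
    o=manip.get_obs(); t,a,l,im,c,P=lugang("wrist"); print(t,a,l,o['tcp_pos'].round(5),o['wrist_force'].round(1))
E
```

```text
time_s: 8.98
tcp_pos: [0.5694, -0.1486, 0.0624]
orientation: [[-0.811, -0.585, 0.01], [-0.585, 0.811, -0.007], [-0.004, -0.011, -1.0]]
wrist_force: [-0.6, -5.8, 29.8]
opening: 0.0005
8.975 173.8529129693486 (4911, array([34.7, 30.7]), np.float64(0.0826)) [ 0.56944 -0.14858  0.06237] [-0.6 -5.8 29.8]
9.025 174.43176496741032 (4803, array([34. , 30.7]), np.float64(0.0825)) [ 0.56921 -0.14814  0.06228] [-4.2 -7.2 42.8]
```

```bash
python3 -m handwheel '{"claw":[1,1],"offset":[[0,0.002,0],[0,0,0]],"spin":[0,0]}'
python3 - <<'E'
from h import *
for i in range(2):
    o=manip.get_obs(); t,a,l,im,c,P=lugang("wrist"); print(t,a,l,o['tcp_pos'].round(5),o['wrist_force'].round(1))
E
```

```text
time_s: 9.32
tcp_pos: [0.5691, -0.148, 0.0623]
orientation: [[-0.812, -0.584, 0.011], [-0.584, 0.811, -0.008], [-0.004, -0.013, -1.0]]
wrist_force: [-4.2, -6.8, 42.9]
opening: 0.0002
9.325 174.5149648684725 (4775, array([34.2, 30.8]), np.float64(0.0827)) [ 0.56911 -0.14804  0.06227] [-4.2 -6.8 42.9]
9.375 174.54075652907878 (4787, array([34.4, 30.6]), np.float64(0.0826)) [ 0.56907 -0.14804  0.06227] [-3.5 -6.5 43.6]
```

```bash
python3 -m handwheel '{"claw":[1,1],"offset":[[0,0.003,0],[0,0,0]],"spin":[0,0]}'
python3 - <<'E'
from h import *
for i in range(2):
    o=manip.get_obs(); t,a,l,im,c,P=lugang("wrist"); print(t,a,l,o['tcp_pos'].round(5),o['wrist_force'].round(1))
E
```

```text
time_s: 9.68
tcp_pos: [0.5677, -0.1456, 0.0623]
orientation: [[-0.811, -0.584, 0.012], [-0.584, 0.811, -0.008], [-0.004, -0.014, -1.0]]
wrist_force: [-3.2, -7.8, 42.2]
opening: 0.0003
9.675 177.7941845069981 (4106, array([34. , 30.6]), np.float64(0.0826)) [ 0.56765 -0.14564  0.06227] [-3.2 -7.8 42.2]
9.725 177.7855756456352 (4117, array([34.2, 30.3]), np.float64(0.0826)) [ 0.56767 -0.14564  0.06226] [-3.2 -6.9 42.3]
```

```bash
python3 -m handwheel '{"claw":[1,1,1,1],"offset":[[0,0,-0.001],[0,0,-0.0005],[0,0,0],[0,0,0]],"spin":[0,0,0,0]}'
python3 - <<'E'
from h import *
for i in range(2):
    o=manip.get_obs(); t,a,l,im,c,P=lugang("wrist"); print(t,a,l,o['tcp_pos'].round(5),o['wrist_force'].round(1))
cv2.imwrite("pics/fin_w.png",im)
Q=P.reshape(-1,3);Q=Q[~np.isnan(Q[:,0])]
for n in ("scene",):
    t,a,l,im,c,P=lugang(n); print(n,a,l)
    for q,z in (("lug_mark",.048),("pointer_tip",.04)):
        for r in manip.place_of(n,q)[:1]: print(q,r['conf'],r['point'],ray_z(c,r['point'],z))
    cv2.imwrite("pics/fin_s.png",cv2.resize(im[130:270,170:340],None,fx=4.5,fy=4.2,interpolation=cv2.INTER_CUBIC))
E
```

```text
time_s: 10.28
tcp_pos: [0.5669, -0.1447, 0.0623]
orientation: [[-0.811, -0.585, 0.01], [-0.585, 0.811, -0.006], [-0.004, -0.011, -1.0]]
wrist_force: [-2.1, -5.6, 32.0]
opening: 0.0002
10.275 179.35794657995842 (3782, array([34. , 28.7]), np.float64(0.0817)) [ 0.56692 -0.1447   0.06234] [-2.1 -5.6 32. ]
10.325 179.29981331218434 (3786, array([34.2, 29. ]), np.float64(0.0818)) [ 0.56693 -0.14467  0.06234] [-0.4 -6.4 32.3]
scene -179.33701688653036 (114, array([35.4, 29.2]), np.float64(0.0821))
lug_mark 0.63 [220.0, 225.5] [ 0.43964916 -0.17640218  0.048     ]
pointer_tip 0.95 [219.8, 221.2] [ 0.43225694 -0.16401766  0.04      ]
```

View pics/fin_s.png

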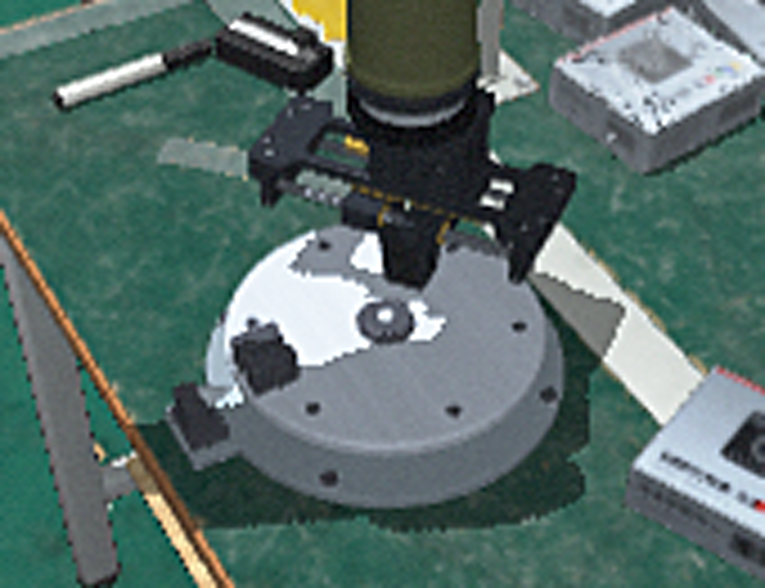

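View pics/fin_w.png

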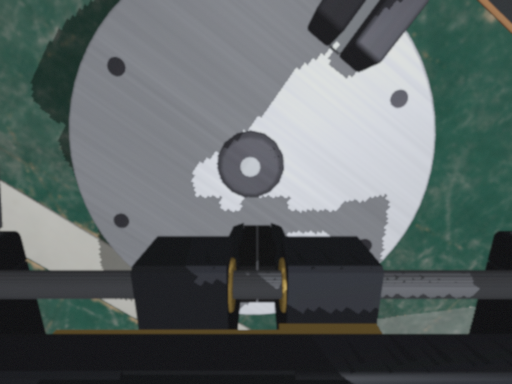

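```bash
python3 -m handwheel '{"claw":[1,1],"offset":[[0,-0.0025,0],[0,0,0]],"spin":[0,0]}'
python3 - <<'E'
from h import *
for i in range(2):
    o=manip.get_obs(); t,a,l,im,c,P=lugang("wrist"); print(t,a,l,o['tcp_pos'].round(5),o['wrist_force'].round(1))
t,a,l,im,c,P=lugang("scene"); print('scene',a,l)
E
```

```text
time_s: 10.78
tcp_pos: [0.5675, -0.1453, 0.0623]
orientation: [[-0.811, -0.585, 0.008], [-0.585, 0.811, -0.005], [-0.004, -0.008, -1.0]]
wrist_force: [-3.2, -3.6, 34.2]
opening: 0.0004
10.775 178.31560200716524 (3971, array([34.2, 29.9]), np.float64(0.0823)) [ 0.56747 -0.14526  0.06231] [-3.2 -3.6 34.2]
10.825 178.32565350816097 (3978, array([34.2, 29.9]), np.float64(0.0823)) [ 0.56751 -0.14531  0.06234] [-3.3 -2.8 34.2]
scene 179.48575755031467 (121, array([36.6, 29.2]), np.float64(0.0818))
```

```bash
python3 -m handwheel '{"claw":[1,1,1,1,1,1],"offset":[[0,0,0],[0,0,0],[0,0,0],[0,0,0],[0,0,0],[0,0,0]],"spin":[0,0,0,0,0,0]}' | tail -2
python3 - <<'E'
from h import *
t,a,l,im,c,P=lugang("wrist"); print(t,a,l)
im0=cv2.imread('pics/a_scene.png'); im,_=manip.capture("scene"); cv2.imwrite('pics/fin2.png',im)
t,a,l,im,c,P=lugang("wrist"); print(t,a,l, manip.get_obs()['wrist_force'])
E
```

```text
wrist_force: [-3.0, -3.0, 34.3]
opening: 0.0006
11.675 178.3356900510831 (3976, array([34. , 29.9]), np.float64(0.0821))
11.775 178.37303283919326 (3986, array([34.1, 29.8]), np.float64(0.0822)) [-2.76904028 -2.64567117 34.31690167]
```

View pics/fin2.png

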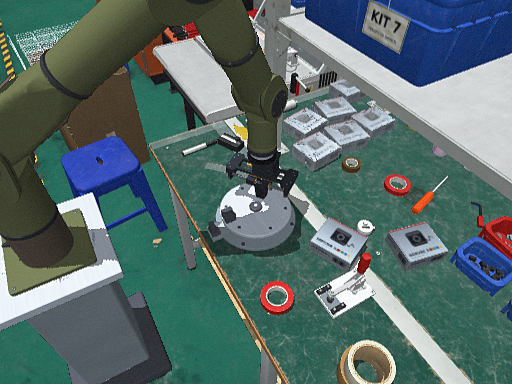

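The scene picture shows the lug at the pointer (about row 215, col 228). The finger is still pressed on the disc, and the relay box, tape, marker and stop block are where they started. The disc is steady, so I am handing in.

```bash
python3 -c "
from workcell import manip
print(manip.sign_off())"
```

```text
the job is handed in; nothing more can be done
None
```

The disc ended held under the fingertip with the lug about 1° past the pointer, but the brake first stopped it about 7° short. I then turned it the rest of the way with the pressed finger. That first stop may break the rule against coming to rest anywhere else.

- **Flick and run:** I flicked the lug anticlockwise with the closed fingertips, without gripping it, to about 3.6 rad/s. It then ran untouched for about 2.7 s and more than a full turn, slowing smoothly.
- **Brake:** I pressed at about 8.4 s on the clock, aiming for the 2π passage. The press bit sooner and harder than I expected, at about 63 N on the fingertip. The disc sat at 170.3°, with the pointer at about 177.4°, for about 0.2 s or more before I began to move it.
- **Correction:** The finger stayed pressed throughout. The disc overshot to about 179.3° when I eased the press, so I brought it back.
- **Last checks:**
  - The wrist camera's depth readings put the lug at 178.3–178.4°, steady for about 1 s, with a press of about 34 N. The scene camera read it about 1° higher, at 179.5°.
  - By eye in the scene picture, the things around the turntable had not moved. I did not measure them.
  - The clock stood at about 11.8 s when I handed in.

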